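# Select the yellow speed on the plate roller

## Robot

A 6-joint arm with a two-finger parallel gripper is mounted at the origin on the work surface. World frame = base frame: x ahead of the robot, y to its left, z up, the work surface at z = 0. Lengths are in m, angles in degrees, forces in N, time in s.
With the tool pointing down it reaches from about 0.275 to 0.725 m from the base axis. Payload 15.9 kg.
Tool frame: the origin (TCP) lies at the very end of the fingers, on their centre line; the grasp point (between the pads) lies arm.grasp_offset behind it (arm.grasp_offset is the distance from the TCP to the grasp point, in m); z points along the fingers, y is the line along which they close (so a half turn about z gives the same grasp; the last joint's range is limited). The gripper opens to 85 mm and grips with 20 to 120 N. Pads are 22 mm wide; open, the fingers measure 114 mm over their backs; the gripper's body (76 mm by 85 mm) begins 54 mm behind the grasp point. The pads swing forward as they close: fully open they stand 13 mm farther back than shut.
Start: joints at [-69.844, 12.198, -1.971, 75.831, 0, 90], TCP at [0.172, -0.469, 0.231] pointing down, gripper open.
Joint ranges: [-170.91, 170.91], [-42.67, 98.43], [-65.05, 77.54], [-120.47, 116.71], [-90, 82.35], [-180, 180]. Speed limits (degrees/s): [108.29, 108.29, 136.94, 147.25, 180, 180].

## Interface

Orientations are given as a 3x3 rotation matrix whose columns are the frame's x, y, z axes.
In Python, from workcell import arm, fingers, kinematics, sensors, optics, finish_job gives the robot as it stands. Calls block until the motion is done:
- arm.reach(position, orientation): joint-space move of the TCP to a pose.
- arm.servo_line(position, ori=None, velocity=0.15): straight line of the TCP; ori=None keeps the orientation; velocity is the mean speed in m/s.
- arm.goto_joints(angles): joint-space move.
- fingers.ungrasp() and fingers.gripper_close(effort=None): open the fingers fully, or close them until they stop; effort is the grip in N (None keeps the last).
- arm.hold(seconds).
- kinematics.inverse_kinematics(position, orientation): joint angles nearest the present ones, or None.
- sensors.observe(): the state.
- optics.capture(name): name is "side" or "top"; returns (picture, depth): 400x640x3 uint8, red, green, blue; 400x640 float32, m along the optical axis (not along the pixel's ray), 0 where there is no reading.
- optics.camera_info(name): a dict with "vfov" (degrees; the focal length in pixels is half the picture's height over the tangent of half this angle, whatever the lens; pixels are square), "cx", "cy" (the principal point, pixels), "camera_from_world" (4x4, takes a point from world to camera coordinates). Camera axes: x right, y down, z forward; pixel columns grow to the right and rows downward; lengths in m; the calibration is good to about 2 mm. A picture is of the moment at which its call begins. camera_info takes no time and is no camera call.
A pose or a line that the arm cannot do raises arm.IKError and nothing moves.
- finish_job(): hands the job in; it is judged then, once.
The state is a dict: "time_s": time; "q": joint angles; "dq": joint speeds; "joint_efforts": joint torques, N m; "position": TCP position; "ee_rot": TCP orientation; "contact_force": force on the tool from outside, world axes, zero at the start; "ft_torque": the same for the moment, N m; "width": opening from 0.0 (shut) to 1.0 (fully open); "grip_force": force on a finger pad.
Only numpy, scipy, OpenCV 4.12 (cv2) and the standard library are available. Lean on these libraries where they do the work, as an engineer would, in place of code of your own. Each camera call takes 0.05 s, during which the arm holds its last target. There are 200 camera calls.

## Task

Change the plate roller to its yellow speed: with the fingertips, push the black-knobbed gear lever through the gate, out of the middle slot along the cross channel and fully home into the slot end marked by the yellow disc, then leave it there. Only push the lever: do not pull its knob up and do not force it against the gate. Leave the tools and other things around it undisturbed.

Things in the scene. Friction and masses are not known exactly. Their poses are not given: they have to be found in the camera images.
- machine: Bench plate roller fixed to the table, yaw within 0.2 rad. Origin: table height, under the centre of its blue gearbox (170 mm in x, 150 mm in y). Its x points away from the robot, y left, z up. Rolls, a curved sheet (top 170 mm above the table) and a motor stand at y = -80 to -490 mm; a 15 mm thick base plate (x +-100 mm) reaches y = +200 mm.
- gate_center (a point): Centre of the aluminium gate plate's top, 147 mm above the table; axes as the machine's. Three parallel slots along x, centre lines at y = -28, 0, +28 mm, ends at x = +-35 mm, are joined at x = 0 by a cross channel along y. All are 15 mm wide. The lever's 9 mm stem stands in the gate and can only follow these channels.
- lever_pivot (a point): Point about which the lever tilts both ways, hidden in the gearbox, 55 mm above the table on the machine's z axis.
- knob_center (a point): Centre of the black ball knob (36 mm diameter) on top of the lever, 155 mm from the pivot: 210 mm above the table when upright, about 196 mm when home in an outer slot. About 2 N at the knob moves the lever; it stays where it is left.
- shift_across (a joint): Sideways lean of the lever, rad: 0 in the middle slot, +0.315 on the centre line of the left (machine's +y) slot, -0.315 on that of the right one; stops at +-0.345. About 0.035 of play either way in a slot. Knob's y in the machine's frame = 155 mm * cos(shift_along) * sin(shift_across).
- shift_along (a joint): Lean along the slots, rad: 0 in the cross channel, + away from the robot (machine's +x), - towards it; stops (fully home) at +-0.30. It can change slot only within about 0.03 of 0 (rounded corners guide it a little beyond). Knob's x in the machine's frame = 155 mm * sin(shift_along). At the start it is anywhere along the middle slot.
- knob_lift (a joint): How far the knob is pulled up along its stem, in m: 0 seated (a spring holds it down with about 5 N), up to 0.015.
- yellow_disc: Yellow disc, 22 mm across, 2 mm thick, on the gate plate: marks the slot end whose corner of the plate it lies at. Origin: centre of its underside. In the machine's frame it is at x = +55 or -55 mm (beyond the far or the near slot end) and y = +42 or -42 mm (left or right slot); which one changes from run to run.
- red_disc: Red disc of the same size, at another of the four corners: marks another slot end, not wanted.
- green_disc: Green disc of the same size, at another of the four corners: marks another slot end, not wanted.
- blue_disc: Blue disc of the same size, at another of the four corners: marks another slot end, not wanted.
- rivet_cup: Open steel cup of 60 mm diameter, 70 mm tall, on the machine's base plate left of the gearbox; not to be disturbed. Origin: bottom centre.
- collar: Brass ring, 40 mm across, 18 mm tall, on the machine's base plate left of the gearbox; not to be disturbed. Origin: bottom centre.
- screwdriver: Orange-handled screwdriver lying on the table; not to be disturbed. Origin: on its underside.
- hammer: Hammer lying on the table; not to be disturbed. Origin: on its underside.
- wrench: Steel wrench lying on the table; not to be disturbed. Origin: on its underside.
- tape_roll: Blue roll of tape lying flat on the table, 100 mm across, 25 mm tall; not to be disturbed. Origin: bottom centre.

How it is judged (in metres and radians):
At the end, for the whole second after the job is handed in: The lever stands at rest in the slot end marked by the yellow disc: knob within 28 mm of the disc (seen from above), leaning at least 0.25 of its 0.30 rad along the slot and at least 0.26 rad sideways; the knob is seated (lifted less than 3 mm) (horizontal distance between knob_center and yellow_disc below 0.028 m and (value of joint shift_along above 0.25 rad or value of joint shift_along below -0.25 rad) and (value of joint shift_across above 0.26 rad or value of joint shift_across below -0.26 rad) and velocity of joint shift_along between -0.05 and 0.05 rad/s and value of joint knob_lift below 0.003 m); the robot touches nothing.
It fails at once if the knob is pulled up more than 6 mm (value of joint knob_lift above 0.006 m).
It fails at once if the lever or machine is forced (pressed with more than 40 N) (contact force between the fingers and machine above 40 N).
It fails at once if a tool or other thing on the table or machine is disturbed (moved more than 25 mm) (distance of any of rivet_cup, collar, screwdriver, hammer, wrench, tape_roll from where it was at the start of the episode above 0.025 m).
It also fails if it takes over 50 s, if anything falls off the work surface, if the arm or the gripper's body presses on something with over 40 N, if the wrist force passes 120 N, or if a joint passes its speed limit or range.

## Working session

There is one attempt and no reset: what is moved stays moved. The work goes in short steps, each a Python script; the robot and the scene stay as the last script left them, time stands still between calls to the robot, and variables do not carry over. Pictures are saved under pics/ and viewed, at most 10 in all, crops included, and the job is handed in when it is done.

```bash
mkdir -p pics; python3 - <<'E'
from workcell import *
import cv2,numpy as np
for n in("top","side"):
    p,d=optics.capture(n); cv2.imwrite(f"pics/{n}0.png",p[:,:,::-1]); np.savez(f"{n}0.npz",p=p,d=d)
    i=optics.camera_info(n);print(n,i)
print(arm.grasp_offset, sensors.observe())
E
```

```text
top {'vfov': 43.266569538744214, 'cx': 325.8257734449339, 'cy': 199.91937534149554, 'camera_from_world': array([[-0.0091872 , -0.99986601, -0.01354865,  0.10336757],
       [-0.9838387 ,  0.01146127, -0.17868985,  0.47721928],
       [ 0.17882119,  0.01168802, -0.98381216,  1.39621224],
       [ 0.        ,  0.        ,  0.        ,  1.        ]])}
side {'vfov': 49.31846211216959, 'cx': 319.87798281494725, 'cy': 199.25118898013088, 'camera_from_world': array([[-0.89149894, -0.45297187, -0.00679119,  0.42853175],
       [-0.34508693,  0.68872901, -0.63762635,  0.19394142],
       [ 0.29350409, -0.56609966, -0.77031586,  1.39295859],
       [ 0.        ,  0.        ,  0.        ,  1.        ]])}
0.0187 {'time_s': 0.1, 'q': array([-6.98418427e+01,  1.22213600e+01, -2.00281806e+00,  7.58318631e+01,
        5.57847022e-05,  9.00015404e+01]), 'dq': array([ 0.0359872 , -0.04705003,  0.15928767, -0.04910804,  0.00302167,
        0.1019817 ]), 'joint_efforts': array([-1.17032255e-04, -6.87251544e+01,  4.87806487e+01,  1.21215216e-02,
        2.17923262e-04, -2.84579427e-07]), 'position': array([ 0.17220409, -0.46909298,  0.23088375]), 'ee_rot': array([[ 9.38754206e-01,  3.44587329e-01, -3.36152409e-04],
       [ 3.44587493e-01, -9.38753757e-01,  9.18523810e-04],
       [ 9.47329228e-07, -9.78102006e-04, -9.99999522e-01]]), 'contact_force': array([ 0.27290097, -0.17266632,  0.10313505]), 'ft_torque': array([ 0.04085854, -0.05304368, -0.00191223]), 'grip_force': 0.0, 'width': 0.9940684406781176}
```

View pics/top0.png

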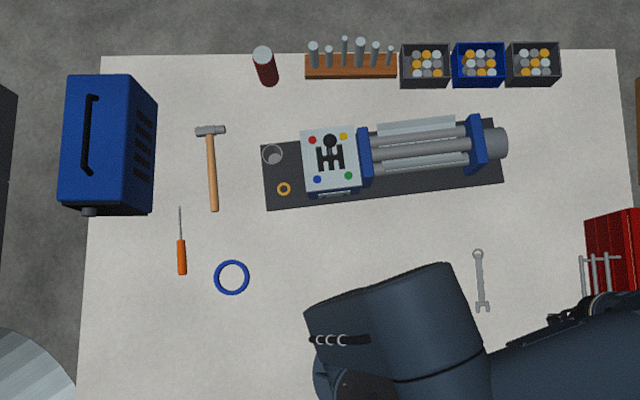

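View pics/side0.png

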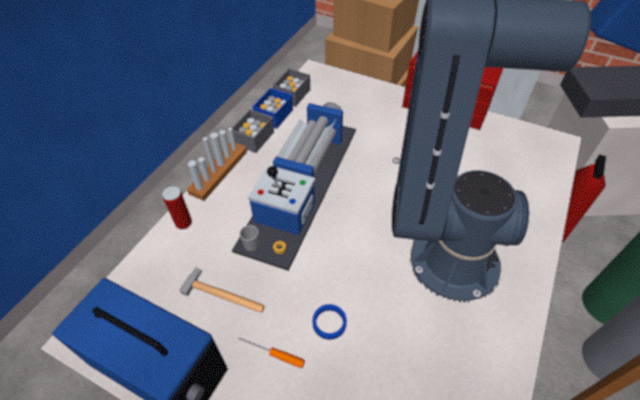

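Top view: the yellow disc is at the far right corner (343,136), red far left (312,140), blue near left (317,179) and green near right (349,175). The knob, at (330,140), is in the far part of the middle slot. Next I measure.

```bash
cat > h.py <<'E'
from workcell import *
import cv2,numpy as np
def ray(n,u,v,z):
    i=optics.camera_info(n);f=200/np.tan(np.radians(i["vfov"]/2));T=i["camera_from_world"]
    R=T[:3,:3];c=-R.T@T[:3,3];d=R.T@np.array([(u-i["cx"])/f,(v-i["cy"])/f,1])
    return c+d*(z-c[2])/d[2]
def blob(p,lo,hi,roi):
    x0,x1,y0,y1=roi;m=cv2.inRange(cv2.cvtColor(p,cv2.COLOR_RGB2HSV)[y0:y1,x0:x1],lo,hi)
    k,l,s,c=cv2.connectedComponentsWithStats(m)
    if k<2:return None
    j=1+np.argmax(s[1:,4]);return c[j][0]+x0,c[j][1]+y0,s[j,4]
E
python3 - <<'E'
from h import *
C={"red":((0,120,80),(8,255,255),55,42),"yellow":((20,120,80),(35,255,255),55,-42),"blue":((105,150,80),(130,255,255),-55,42),"green":((45,80,60),(85,255,255),-55,-42)}
R={"top":dict(red=(305,320,132,147),yellow=(336,350,129,143),blue=(311,324,173,186),green=(342,356,169,182)),
"side":dict(red=(254,270,184,198),yellow=(265,300,160,180),blue=(280,300,198,216),green=(290,312,174,190))}
for n in R:
    p=np.load(n+"0.npz")["p"];W=[];M=[]
    for k,(lo,hi,x,y) in C.items():
        b=blob(p,lo,hi,R[n][k]);print(n,k,b)
        if b and b[2]>15: W.append(ray(n,b[0],b[1],.149)[:2]);M.append((x/1e3,y/1e3))
    W=np.array(W);M=np.array(M);
    w=W[:,0]+1j*W[:,1];m=M[:,0]+1j*M[:,1]
    wc,mc=w.mean(),m.mean();a=np.sum((w-wc)*np.conj(m-mc))/np.sum(abs(m-mc)**2)
    yaw=np.angle(a);o=wc-np.exp(1j*yaw)*mc
    print(n,"origin",o,"yaw",yaw,"scale",abs(a),"res",abs(o+np.exp(1j*yaw)*m-w).round(4))
    roi={"top":(318,342,130,152),"side":(260,284,160,184)}[n]
    b=blob(p,(0,0,0),(180,255,45),roi);print("knob",b)
    for z in(.205,.21):
        q=ray(n,b[0],b[1],z);print(z,q,(q[0]+1j*q[1]-o)*np.exp(-1j*yaw))
p=np.load("top0.npz")["p"];s=np.load("side0.npz")["p"]
cv2.imwrite("pics/crop.png",cv2.resize(np.hstack([p[120:200,290:370],s[150:230,240:320]]),None,fx=5,fy=5,interpolation=0)[:,:,::-1])
E
```

```text
top red (np.float64(311.97435897435895), np.float64(139.4102564102564), np.int32(39))
top yellow (np.float64(342.95454545454544), np.float64(135.9318181818182), np.int32(44))
top blue (np.float64(316.7560975609756), np.float64(179.0), np.int32(41))
top green (np.float64(347.82978723404256), np.float64(174.97872340425533), np.int32(47))
top origin (0.5755702964118823+0.08523040504274301j) yaw 0.1090404223385242 scale 0.9979881008878523 res [0.0001 0.0005 0.0004 0.0007]
knob (np.float64(329.5112781954887), np.float64(140.6390977443609), np.int32(133))
0.205 [0.60458586 0.08551962 0.205     ] (0.028874716901568447-0.0028701103478161257j)
0.21 [0.60305712 0.08550387 0.21      ] (0.027353338997411665-0.0027194031211913083j)
side red (np.float64(260.22222222222223), np.float64(191.55555555555554), np.int32(9))
side yellow None
side blue (np.float64(286.8), np.float64(213.6), np.int32(60))
side green (np.float64(302.1904761904762), np.float64(182.0952380952381), np.int32(21))
side origin (0.5690091625862772+0.11347686187480309j) yaw 0.1432717386886864 scale 1.6172133015053236 res [0.0259 0.0259]
knob (np.float64(272.17241379310343), np.float64(171.39655172413794), np.int32(58))
0.205 [0.60400213 0.08413908 0.205     ] (0.030445529724330844-0.03403355694484049j)
0.21 [0.60116741 0.08798466 0.21      ] (0.02818892374959159-0.02982263659836095j)
```

View pics/crop.png

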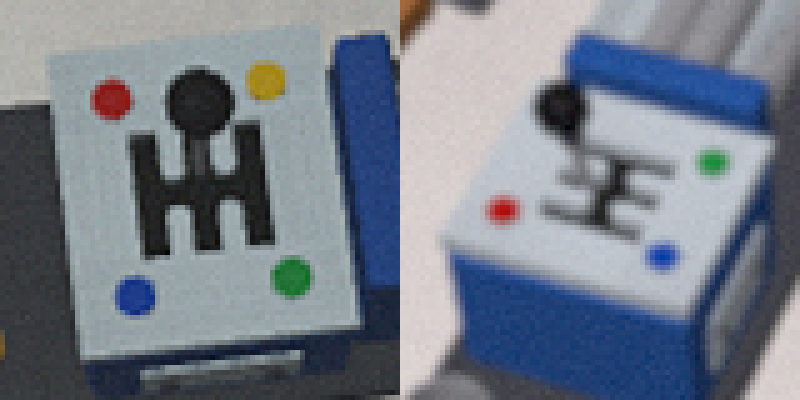

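The top-view fit is tight: residuals are under 1 mm, the origin is (0.5756, 0.0852) and yaw is 0.109. The lever is in the middle slot at knob x≈+28 mm, and the target is (+x, −y). Stage 1 pushes it back to the cross channel from the far side.

```bash
cat >> h.py <<'E'
O=np.array([.5756,.0852]);Y=.109;c,s=np.cos(Y),np.sin(Y)
R2=np.array([[c,-s],[s,c]]);RT=np.array([[c,s,0],[s,-c,0],[0,0,-1.]])
def W(x,y,z): return np.r_[O+R2@np.array([x,y])/1e3,z/1e3]
def F(): return R2.T@sensors.observe()["contact_force"][:2]
def push(a,b,z,fmax,step=3,v=.04):
    """steps from a to b (machine mm), stops when the force along the push grows past fmax"""
    a,b=np.array(a,float),np.array(b,float);n=int(np.ceil(np.linalg.norm(b-a)/step));d=(b-a)/np.linalg.norm(b-a);f0=F();log=[]
    for k in range(1,n+1):
        p=a+(b-a)*k/n;arm.servo_line(W(*p,z),velocity=v);f=-(F()-f0)@d;log.append(round(float(f),1))
        if f>fmax:break
    print("push end",p.round(1),"of",b,log,"t",round(sensors.observe()["time_s"],1));return p
def knob(tag,roi=(300,370,125,185)):
    p,_=optics.capture("top");cv2.imwrite(f"pics/{tag}.png",cv2.resize(p[100:220,270:390],None,fx=5,fy=5)[:,:,::-1])
E
python3 - <<'E'
from h import *
for P in((80,0,320),(80,0,190),(0,60,190),(-20,-46,180)):print(kinematics.inverse_kinematics(W(*P),RT))
fingers.gripper_close(20)
q=sensors.observe();arm.servo_line(q["position"]+[0,0,.09],velocity=.2)
arm.reach(W(75,0,320),RT)
arm.servo_line(W(75,0,192),velocity=.15)
print(sensors.observe()["time_s"],F())
push((75,0),(30,0),192,8)
print(sensors.observe()["position"]-W(30,0,192))
knob("s1")
E
```

```text
[   8.15696373   36.50533949   47.67197382  101.16663434    0.
 -178.08827623]
[   8.15696373   32.80494545   22.26724718   79.46230173    0.
 -178.08827623]
[  14.28005485   23.16539623    7.10498083   73.93958461    0.
 -171.96518512]
[  3.80550795  20.29278763   1.47205852  71.17927089   0.
 177.56026798]
6.3417 [ 0.0886047  -1.40677005]
push end [30.  0.] of [30.  0.] [-0.4, 0.1, -0.1, -1.2, -0.6, 1.5, 1.5, 2.4, 1.8, 1.1, 1.7, 1.3, 2.0, 1.5, 0.5] t 10.1
[-1.97587496e-04 -4.76169380e-05  1.16372942e-05]
```

```bash
ls pics
```

```text
crop.png
s1.png
side0.png
top0.png
```

```bash
cat >> h.py <<'E'
RH=RT@np.diag([-1.,-1,1])
E
python3 - <<'E'
from h import *
arm.servo_line(W(40,0,192));arm.servo_line(W(40,0,270),velocity=.2)
arm.reach(W(20,110,290),RH)
print(sensors.observe()["time_s"]);knob("s2")
p,_=optics.capture("top")
b=blob(p,(0,0,0),(180,255,45),(305,355,135,178));print(b);q=ray("top",b[0],b[1],.21);print(R2.T@(q[:2]-O))
E
```

```text
13.725
(np.float64(339.0), np.float64(147.06666666666666), np.int32(15))
[ 0.00733353 -0.02482687]
```

View pics/s2.png

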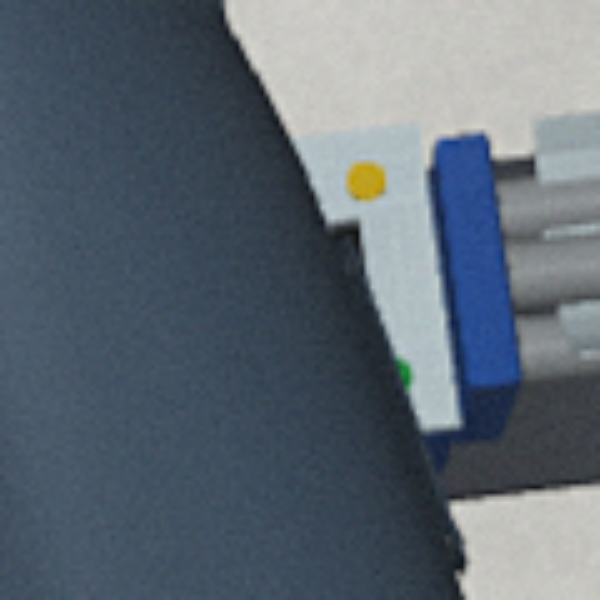

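The arm hides the knob in the top view; only the yellow disc at crop (366,181) shows. I'll try the side camera.

```bash
python3 - <<'E'
from h import *
p,_=optics.capture("side");cv2.imwrite("pics/s3.png",cv2.resize(p[110:260,200:360],None,fx=4,fy=4)[:,:,::-1])
E
```

```text
(no output)
```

View pics/s3.png

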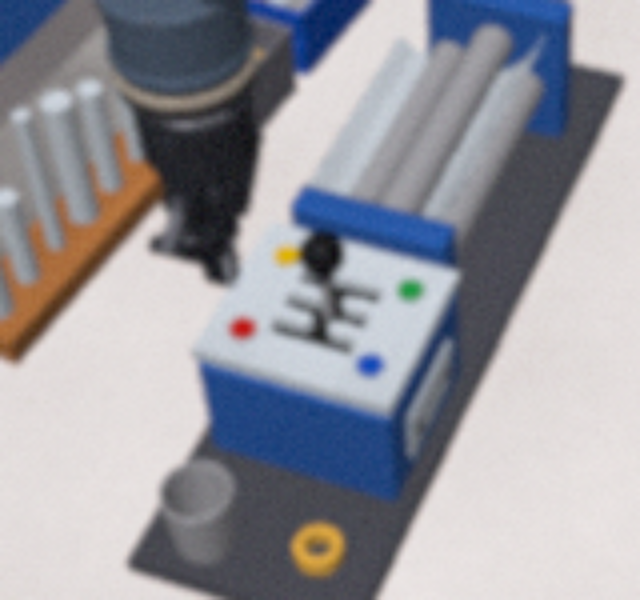

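The side view shows the knob at about crop (321,255), with red at (242,328), green at (411,290) and blue at (370,365). I'll compute the knob position, using the discs to correct this view's bias.

```bash
cat >> h.py <<'E'
def sideknob(roi=(262,300,155,190)):
    p,_=optics.capture("side");bias=[]
    for lo,hi,r,m in(((0,120,80),(8,255,255),(252,270,184,200),(55,42)),((45,80,60),(85,255,255),(294,312,174,192),(-55,-42)),((105,150,80),(130,255,255),(284,301,194,207),(-55,42))):
        b=blob(p,lo,hi,r)
        if b and b[2]>8: bias.append((R2.T@(ray("side",b[0]+0,b[1],.149)[:2]-O))*1e3-m)
    b=blob(p,(0,0,0),(180,255,55),roi)
    print("bias",np.round(bias,1),"blob",b)
    for z in(.196,.203,.21):print(z,((R2.T@(ray("side",b[0],b[1],z)[:2]-O))*1e3-np.mean(bias,0)).round(1))
    return p
E
python3 - <<'E'
from h import *
sideknob((270,292,160,184))
i=np.array([280.25,173.75]);print((R2.T@(ray("side",*i,.21)[:2]-O))*1e3)
E
```

```text
bias [[-0.4  0.9]
 [-0.7  1.2]
 [-0.9  0.9]] blob (np.float64(280.07142857142856), np.float64(173.22857142857143), np.int32(70))
0.196 [  6.4 -14.1]
0.203 [ 3.3 -8.3]
0.21 [ 0.1 -2.5]
[-1.99104511  0.39298402]
```

Knob is at x≈0 and y≈0, in the cross channel. Stage 2 pushes it right.

```bash
python3 - <<'E'
from h import *
arm.servo_line(W(0,65,250),RH,velocity=.2);arm.servo_line(W(0,65,189),velocity=.15)
p=push((0,58),(0,-14),189,6,v=.05)
sideknob((270,310,150,184))
E
```

```text
push end [  0. -14.] of [  0. -14.] [-0.8, -0.6, -0.0, 0.2, -0.8, -0.5, -0.0, 0.6, -1.1, -0.5, -0.5, -0.6, 0.0, -0.7, -0.3, -0.1, -0.4, 0.1, 0.5, 0.2, -0.5, -0.5, -0.4, 0.1] t 21.1
bias [[-0.5  2.4]
 [-1.1  1.1]
 [-0.9  0.9]] blob (np.float64(281.53214285714284), np.float64(159.2357142857143), np.int32(280))
0.196 [ 27.4 -72.8]
0.203 [ 24.1 -66.6]
0.21 [ 20.8 -60.4]
```

```bash
python3 - <<'E'
from h import *
p,_=optics.capture("side");cv2.imwrite("pics/s4.png",cv2.resize(p[110:230,220:340],None,fx=5,fy=5)[:,:,::-1])
E
```

```text
(no output)
```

View pics/s4.png

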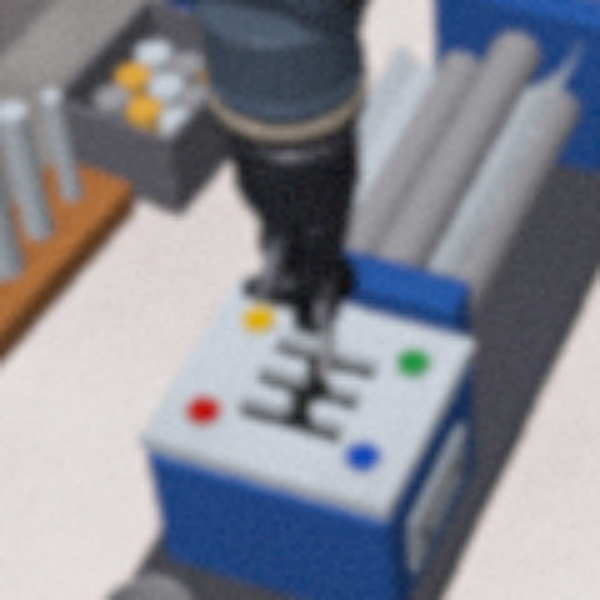

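The side view has the fingers over the lever, and the yellow disc at (258,320) is now uncovered. The knob has therefore moved right, and its stem is near the right slot at (322,368). I'll back off to the near side and check.

```bash
python3 - <<'E'
from h import *
arm.servo_line(W(0,0,189));arm.servo_line(W(0,5,260),velocity=.2);arm.servo_line(W(-75,-46,250),velocity=.2)
p=sideknob((275,295,150,172))
print(sensors.observe()["time_s"]);cv2.imwrite("pics/s5.png",cv2.resize(p[110:230,220:340],None,fx=5,fy=5)[:,:,::-1])
E
```

```text
bias [[-1.6 -0.3]
 [-0.7  1.2]
 [-0.9  0.9]] blob (np.float64(285.46153846153845), np.float64(165.44615384615383), np.int32(65))
0.196 [  4.5 -50.8]
0.203 [  1.4 -44.7]
0.21 [ -1.8 -38.7]
22.5667
```

View pics/s5.png

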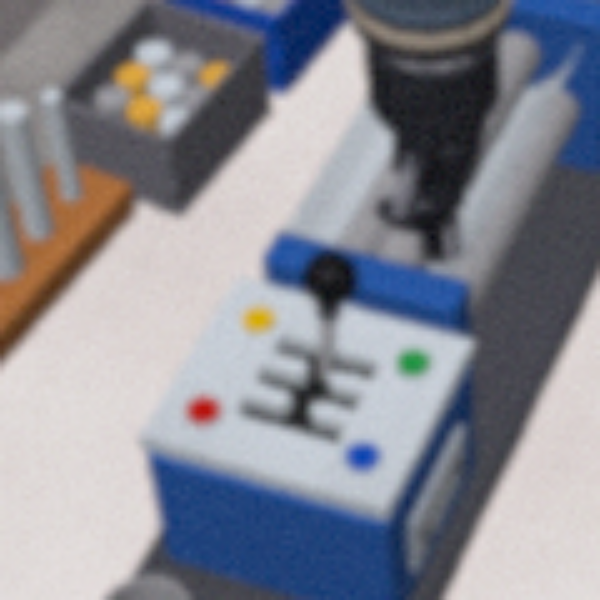

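The lever stands across by about −0.30 with x≈+1 mm (knob at crop (330,277)), aligned with the right slot. Stage 3 pushes it home away from the robot.

```bash
python3 - <<'E'
from h import *
arm.servo_line(W(-60,-46,250),velocity=.2);arm.servo_line(W(-60,-46,183),velocity=.15)
arm.servo_line(W(-36,-46,183),velocity=.06)
p=push((-36,-46),(14,-46),183,5,step=2,v=.04)
arm.servo_line(W(p[0]-25,-46,183));arm.servo_line(W(-50,-46,270),velocity=.2);arm.servo_line(W(-110,-46,290),velocity=.2)
p=sideknob((262,292,148,175))
print(sensors.observe()["time_s"]);cv2.imwrite("pics/s6.png",cv2.resize(p[110:230,220:340],None,fx=5,fy=5)[:,:,::-1])
E
```

```text
push end [ 14. -46.] of [ 14. -46.] [-0.4, -0.5, -0.6, -0.9, 0.4, 0.1, 0.4, 1.1, 0.5, -0.2, 0.0, -0.1, -0.1, 0.8, 0.4, 1.7, 0.9, 0.8, -0.2, 0.0, 0.4, 0.4, 0.3, 0.2, -0.0] t 30.2
bias [[-0.6  0.7]
 [-0.7  1.2]
 [-0.7  0.4]] blob (np.float64(274.19354838709677), np.float64(163.80645161290323), np.int32(62))
0.196 [ 41. -45.]
0.203 [ 37.6 -39. ]
0.21 [ 34.2 -33. ]
31.675
```

View pics/s6.png

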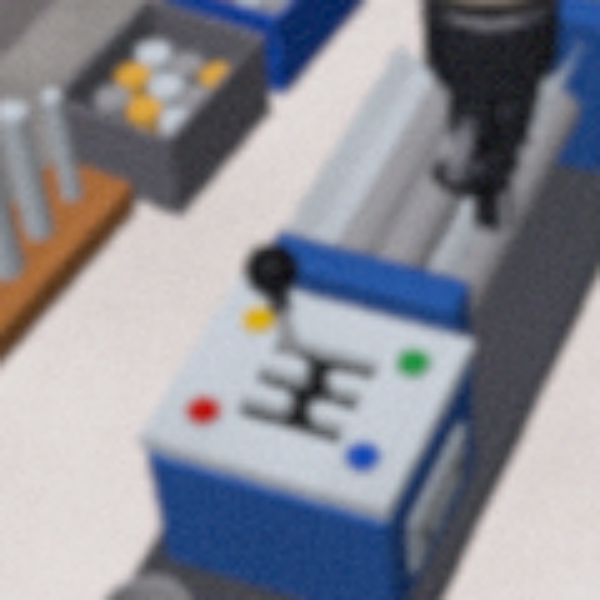

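The lever is in the marked slot with knob x≈41 mm (about 0.27 rad). A last gentle, force-limited nudge should seat it fully.

```bash
python3 - <<'E'
from h import *
arm.servo_line(W(-50,-46,270),velocity=.2);arm.servo_line(W(-20,-46,183),velocity=.15);arm.servo_line(W(8,-46,183),velocity=.06)
p=push((8,-46),(18,-46),183,4,step=1,v=.03)
arm.servo_line(W(-15,-46,183));arm.servo_line(W(-50,-46,270),velocity=.2);arm.servo_line(W(-110,-46,290),velocity=.2)
p=sideknob((262,292,148,175))
print(sensors.observe()["time_s"]);cv2.imwrite("pics/s7.png",cv2.resize(p[110:230,220:340],None,fx=5,fy=5)[:,:,::-1])
E
```

```text
push end [ 18. -46.] of [ 18. -46.] [0.3, 0.3, -0.4, 0.4, -0.0, 1.1, 2.0, 2.0, 2.1, 2.4] t 36.0
bias [[-0.8  1.2]
 [-0.7  1.2]
 [-0.9  0.9]] blob (np.float64(273.05), np.float64(163.96666666666667), np.int32(60))
0.196 [ 44.3 -43.4]
0.203 [ 40.8 -37.4]
0.21 [ 37.4 -31.4]
37.525
```

View pics/s7.png

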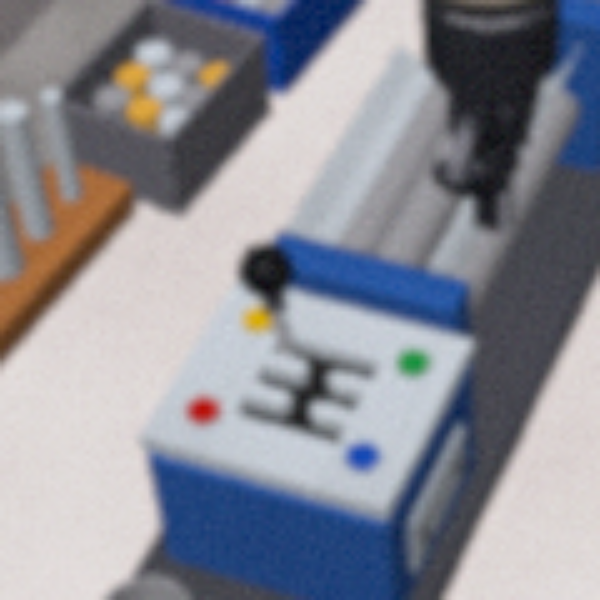

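The knob is now at x≈44 mm and y≈−43 to −45 mm (crop (266,270)), home beside the yellow disc, and the gripper is clear.

```bash
python3 -c "
from workcell import *
print(finish_job())"
```

```text
the job is handed in; nothing more can be done
None
```

The gear lever is home in the yellow-marked slot (far right), at about 0.29 of its 0.30 rad by the last side-camera measurement; the arm is clear and the job was handed in at about 38 s, with no verdict returned.

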